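Jack up a stool frame and hold the pump handle down

ROBOT

A 6-joint arm with a two-finger parallel gripper is mounted at the origin on the work surface. World frame = base frame: x ahead of the robot, y to its left, z up, the work surface at z = 0. Lengths are in m, angles in rad, forces in N, time in s.
With the tool pointing down it reaches from about 0.35 to 0.775 m from the base axis. Payload 7.3 kg.
Tool frame: the origin (TCP) lies at the very end of the fingers, on their centre line; the grasp point (between the pads) lies 19 mm behind it; z points along the fingers, x is the direction in which the jaws open and shut, and the axes are right-handed (so a half turn about z gives the same grasp; the last joint's range is limited). The gripper opens to 92 mm and grips with 3 to 60 N. Pads are 19 mm wide; open, the fingers measure 130 mm over their backs; the gripper's body (75 mm by 190 mm) begins 47 mm behind the grasp point.
Start: joints at [-1.465, 0.342, 1.524, -0, 1.275, -0.146], TCP at [0.131, -0.508, 0.227] pointing down, gripper open.
Joint ranges: [-2.53, 2.53], [-0.77, 2.02], [0.04, 2.7], [-1, 4.14], [0.28, 2.66], [-3.11, 3.11]. Speed limits (rad/s): [2.57, 2.57, 3.14, 3.14, 3.14, 3.14].

INTERFACE

Orientations are given as [roll, pitch, yaw] about the fixed x, y, z axes, in that order (R = Rz(yaw) Ry(pitch) Rx(roll)).
In Python, from cell import robot, read_camera, nets gives the robot as it stands. The module is installed in compiled form; this text tells all that it offers.
- The arm moves only by the tool carry_out, never from a script. Its arguments are lists of equal length, an entry for each row: "translation": the shift along the tool's x, y, z in m, a list of three; "turn": the turn, a rotation vector about the tool's x, y, z in rad, a list of three; "gripper": the gripper's target within -1 to 1 (shut at 1, half-way at 0, fully open at -1). A call has 1 to 10 rows; each row shifts and turns the commanded pose from where the row before left it, along the tool's axes as they then stand; what a row does not reach is not made up. A row lasts 1/10 s, in which the tool goes at most 50 mm and 8.59 degrees, less where a joint would pass 70% of its speed; a pose out of reach is approached as far as the arm can. A call with a gripper value outside its range is refused whole. The fingers move at their own pace and stop on an object; "squeeze" is the grip in N (left out, the last holds). Time passes only in rows, so rows that do not move let the fingers close. It gives the time, the measured TCP pose, the force and the opening at its end, in the units of the state.
- robot.observe(): the state, without advancing time (a new reading comes with each control period).
- read_camera(name): name is "side" or "top" or "wrist"; returns a dict with "img" (384x512x3 uint8, red, green, blue), "fx", "fy", "cx", "cy" (pixels), "distortion" ([k1, k2, p1, p2, k3] as OpenCV has them; the pictures are not rectified), "world_from_camera" (4x4, takes a point from camera to world coordinates). Camera axes: x right, y down, z forward; pixel columns grow to the right and rows downward; lengths in m; the calibration is good to about 2 mm. A picture is of the moment at which its call begins. There is no depth.
- robot.hand_in(): hands the job in, once; it reports no verdict.
Trained networks look in a picture, given as the dict that the camera call returned (one of the last four; its "shot" number tells which), for a name from the list of things; names that differ only in an ending like _2 or _b are one class to them, and where a whole thing is asked for, a point or a joint stands for the part that bears it (a point fixed in the world has none). Each returns a list of dicts, best first, with "score" (0 to 1); they miss things now and then, are a little off and sometimes report something else, mostly with a low value. They report only what shows in the picture. A call takes as long as a camera call.
- nets.regions_of(picture, name): "region" (384x512 bool, what is visible of it) and "pixel" ([column, row] in pixels, amid what is visible of it).
- nets.tip_of(picture, name): "pixel" ([column, row] in pixels: a listed point, or the origin of a listed thing).
The state is a dict: "time": time; "qpos": joint angles; "qvel": joint speeds; "joint_efforts": joint torques, N m; "tool_pos": TCP position; "tool_rot": TCP orientation; "contact_force": force on the tool from outside, world axes, zero at the start; "torque": the same for the moment, N m; "opening": finger opening in m.
Only numpy, scipy, OpenCV 4.12 (cv2) and the standard library are available. Lean on these libraries where they do the work, as an engineer would, in place of code of your own. Each camera call takes 0.05 s, during which the arm holds its last target. There are 200 camera calls.

TASK

Lift the red ratchet jack up and off its two-pronged hook, stand it flat on the bench with its saddle centred under the red lift pad of the stool frame's front rail, and pump its handle until both front feet are high enough off the bench for the 8 mm packers lying beside them. On the last stroke keep the handle pressed fully down: finish while still holding it there, the jack alone carrying the front of the frame. Do not shove the frame about, and leave the packers and everything else where they lie.

Things in the scene. Friction and masses are not known exactly. Their poses are not given: they have to be found in the camera images.
- hook_stand: fixed wooden hook stand: base 170 x 200 x 18 mm, post 40 x 50 mm, 388 mm tall, origin on the bench under the post. Two steel prongs (8 mm round) at y = +-48 mm point to its -x; the jack's grip bar rests in their seat at x = -142 mm, bar centre 300 mm up. Beyond it the tips turn up, ending at x = -170 mm, tops 310 mm up: lift the bar 20 mm to clear them
- jack: red ratchet lever jack, 0.92 kg, hanging level from its grip bar, underside 40 mm up, axes as the hook stand's. Origin: at its underside, straight under the saddle's axis; x points from handle to saddle, z up. Base plate 80 mm wide, from x = -155 to +35 mm; housing 60 x 40 mm about the saddle axis, 116 mm high. Handle pivot: along y at x = -60, z = 60 mm
- saddle_top (a point): centre of the top face of the jack's round saddle (44 mm across, black rubber), straight above the jack's origin, 136 mm above its underside when fully down
- grip_bar (a point): middle of the handle's grip bar, along the jack's y, 116 mm long: rubber sleeve 18 mm across on the middle 46 mm, bare 12 mm bar beyond. Two side arms (10 mm round) at y = +-31 mm carry it, so the sleeve is free above and below and can turn between fingers that close along the jack's x. 200 mm from the pivot: upright it is at x = -60, z = 260 mm in the jack's frame
- jack_handle (a joint): angle of the pump handle, rad: 0 upright (upper stop), 0.85 fully down (lower stop), leaning to the jack's -x; the bar is at x = -60 - 200 sin, z = 60 + 200 cos (mm, jack's frame). A light spring brings it back upright when let go. A stroke takes effect past 0.75, the next can start once it is back below 0.07. About 2 N at the bar work it
- jack_saddle (a joint): height of the saddle above its lowest position, m: each full stroke of the handle raises it one 8 mm notch, 4 in all, and a catch holds it while the handle returns (resting at 0.0076, 0.0155, 0.0235, 0.0315). While the handle is fully down it stands about 2 mm above the next resting height
- stool_frame: loose wooden stool frame, about 1.35 kg, 0.32 m wide (y), 0.25 m deep (x), 200 mm tall: four legs 32 x 32 mm joined by rails 22 mm thick, undersides 156 mm up. Origin: on the bench under its centre; z up. Its rear feet stay on the bench when the front is jacked. The front rail, at x = -100 mm, is towards the robot, 240 mm clear between its legs
- lift_point (a point): centre of the underside of the red lift pad (46 x 46 x 6 mm, fixed under the middle of the front rail, red tape round the rail above it); 150 mm above the bench at the start, 14 mm above the lowered saddle of a jack standing under it
- front_foot_left (a point): underside of the front left foot's glide (24 mm across), at x = -112, y = +148 mm in the frame's axes
- front_foot_right (a point): underside of the front right foot's glide, at x = -112, y = -148 mm
- packer1: plywood packer 34 x 90 x 8 mm lying flat on the bench outside the left front foot; leave it
- packer2: the same, outside the right front foot; leave it
- mallet: wooden joiner's mallet, 300 mm long along x, head 55 x 110 x 65 mm at +x; bystander
- sanding_block: cork sanding block 64 x 112 x 29 mm; bystander
- tape_measure: yellow tape measure 68 x 72 x 36 mm; bystander
- screwdriver: screwdriver lying along its x, orange handle; bystander

How it is judged:
On the way, in this order (a step that is already met when the one before it is completed fails the run):
1. the jack has been lifted up and off the hook (contact force between jack and hook_stand below 0.05 N and distance of grip_bar from where it was at the start of the episode above 0.05 m), for 0.2 s.
2. the jack stands flat on the bench, still lowered, its saddle centred under the lift pad (horizontal distance between saddle_top and lift_point below 0.014 m and height (world z) of jack below 0.003 m and angle between jack's own z axis and vertical below 0.04 rad and value of joint jack_saddle below 0.003 m), for 0.2 s.
3. a stroke has been pumped: the saddle is up at least one notch and the handle has come back up (value of joint jack_saddle above 0.006 m and value of joint jack_handle below 0.2 rad and horizontal distance between saddle_top and lift_point below 0.02 m), for 0.05 s.
At the end, for the whole second after the job is handed in: Fingers hold the handle down past 0.75 rad; jack flat, saddle within 20 mm of the lift point, carrying the frame (over 3 N); front feet over 8.5 mm up, the frame resting on its rear feet, its middle under 18 mm up and within 40 mm of its start; robot not touching it; bystanders within 30 mm (height (world z) of each of front_foot_left, front_foot_right above 0.0085 m and angle between stool_frame's own z axis and vertical above 0.03 rad and height (world z) of stool_frame below 0.018 m and value of joint jack_handle above 0.75 rad and value of joint jack_saddle above 0.02 m and contact force between the fingers and jack above 0.5 N and contact force between jack and stool_frame above 3 N and contact force between each of the fingers, the arm and stool_frame below 0.5 N and horizontal distance between saddle_top and lift_point below 0.02 m and height (world z) of jack below 0.004 m and angle between jack's own z axis and vertical below 0.05 rad and distance of stool_frame from where it was at the start of the episode below 0.04 m and linear speed of stool_frame below 0.02 m/s and distance of each of packer1, packer2, mallet, sanding_block, tape_measure, screwdriver from where it was at the start of the episode below 0.03 m); the arm keeps its last pose, push and grip.
It fails at once if a bystander or packer is moved by more than 30 mm (distance of any of packer1, packer2, mallet, sanding_block, tape_measure, screwdriver from where it was at the start of the episode above 0.03 m).
It fails at once if the frame is shoved along the bench or heaved up by more than 40 mm (distance of stool_frame from where it was at the start of the episode above 0.04 m).
It also fails if it takes over 67 s, if anything falls off the work surface, if the arm or the gripper's body presses on something with over 40 N, if the wrist force passes 120 N, or if a joint passes its speed limit or range.

## Working session

There is one attempt and no reset: what is moved stays moved. The work goes in short steps, Python scripts to look and compute and a tool call to move; the robot and the scene stay as the last step left them, time stands still between calls to the robot, and variables do not carry over. Pictures are saved under pics/ and viewed, about 8 in all and at most 12, crops included, and the job is handed in when it is done.

Besides the shell and the picture viewer there is one more tool, called as a command line: name --argument value ..., lists and objects as JSON in quotes. carry_out: Moves the arm, as the interface text tells. Its arguments: {"type":"object","properties":{"translation":{"type":"array","items":{"type":"array","items":{"type":"number"}}},"turn":{"type":"array","items":{"type":"array","items":{"type":"number"}}},"gripper":{"type":"array","items":{"type":"number"}},"squeeze":{"type":"number"}},"required":["translation","turn","gripper"]}

```bash
mkdir -p pics; cat > h.py <<'E'
import numpy as np, cv2
from cell import robot, read_camera, nets
def ray(p,px):
    K=np.array([[p["fx"],0,p["cx"]],[0,p["fy"],p["cy"]],[0,0,1.]])
    u=cv2.undistortPoints(np.array([[px]],float),K,np.array(p["distortion"],float))[0,0]
    T=np.array(p["world_from_camera"]); d=T[:3,:3]@np.array([u[0],u[1],1]); return T[:3,3],d/np.linalg.norm(d)
def at_z(p,px,z):
    o,d=ray(p,px); return o+d*(z-o[2])/d[2]
def tri(obs):
    A=np.zeros((3,3));b=np.zeros(3)
    for p,px in obs:
        o,d=ray(p,px);M=np.eye(3)-np.outer(d,d);A+=M;b+=M@o
    return np.linalg.solve(A,b)
def proj(p,X):
    T=np.linalg.inv(np.array(p["world_from_camera"]))
    K=np.array([[p["fx"],0,p["cx"]],[0,p["fy"],p["cy"]],[0,0,1.]])
    return cv2.projectPoints(np.array(X,float).reshape(-1,3),cv2.Rodrigues(T[:3,:3])[0],T[:3,3],K,np.array(p["distortion"],float))[0][:,0]
def save(img,n): cv2.imwrite("pics/"+n,img[:,:,::-1])
E
cat > a.py <<'E'
from h import *
s,t=read_camera("side"),read_camera("top")
save(np.vstack([s["img"],t["img"]])[:, :],"a.png")
i=cv2.imread("pics/a.png"); cv2.imwrite("pics/a.png",np.hstack([i[:384],i[384:]])[:, :]) 
i=cv2.resize(np.hstack([i[:384],i[384:]]),(800,300)); 
for p,n in((s,"side"),(t,"top")):
    print(n,np.array(p["world_from_camera"]).round(3).tolist())
    cv2.imwrite(f"pics/a_{n}.png",cv2.resize(p["img"][:,:,::-1],(800,600)))
for k in ["hook_stand","jack","saddle_top","grip_bar","stool_frame","lift_point","front_foot_left","front_foot_right","packer1","mallet","sanding_block","tape_measure","screwdriver"]:
    o=[]
    for p in(s,t):
        r=nets.tip_of(p,k)[:2]; o.append((p,r[0]["pixel"]) if r else None)
        print(k,[(np.round(q["pixel"],1).tolist(),round(q["score"],2)) for q in r],end=" ")
    print(tri(o).round(4) if all(o) else "", at_z(*o[1],0).round(3) if o[1] else "")
print(robot.observe())
E
python3 a.py
```

```text
side [[-0.931, -0.288, 0.224, 0.336], [-0.365, 0.732, -0.576, 0.583], [0.002, -0.618, -0.786, 1.032], [0.0, 0.0, 0.0, 1.0]]
top [[0.012, -0.978, 0.207, 0.279], [-1.0, -0.012, 0.003, -0.037], [-0.001, -0.207, -0.978, 1.493], [0.0, 0.0, 0.0, 1.0]]
hook_stand [([160.3, 338.5], 0.58)] hook_stand [([137.4, 162.1], 0.82), ([324.8, 149.9], 0.36)] [0.68   0.3552 0.0297] [0.686 0.363 0.   ]
jack [([191.1, 337.6], 0.81)] jack [([148.1, 181.6], 0.93)] [0.617  0.3202 0.0136] [0.621 0.324 0.   ]
saddle_top [([226.2, 234.5], 0.54), ([180.8, 315.8], 0.52)] saddle_top [([135.2, 169.8], 0.73)] [0.5347 0.2459 0.4445] [0.66  0.368 0.   ]
grip_bar [([200.6, 292.1], 0.62)] grip_bar []  
stool_frame [] stool_frame [([381.9, 167.3], 0.26)]  [ 0.678 -0.428  0.   ]
lift_point [([247.2, 152.4], 0.56)] lift_point [([327.0, 150.9], 0.96)] [ 0.6862 -0.2316  0.1376] [ 0.73  -0.251  0.   ]
front_foot_left [([237.2, 216.7], 0.56)] front_foot_left []  
front_foot_right [([261.4, 156.3], 0.57)] front_foot_right [([361.7, 164.3], 0.62), ([265.5, 266.0], 0.61)] [ 0.6871 -0.3647 -0.0081] [ 0.687 -0.363  0.   ]
packer1 [
[... 639 characters left out ...]
612  0.2665 -0.0152] [0.355 0.264 0.   ]
{'time': 1.4, 'qpos': array([-1.46499186e+00,  3.41994847e-01,  1.52408283e+00, -1.58277500e-05,
        1.27537642e+00, -1.45986199e-01]), 'qvel': array([-0.00060222, -0.0013107 , -0.00022609, -0.00071129,  0.00010793,
       -0.00231253]), 'joint_efforts': array([ 7.71014111e-04, -4.31130016e+01, -2.44479686e+01,  7.18599069e-02,
        4.82793711e-02, -8.95380623e-06]), 'tool_pos': array([ 0.1308252 , -0.50847333,  0.22674919]), 'tool_rot': array([ 3.14155752e+00, -1.34876418e-04, -1.31900105e+00]), 'contact_force': array([-0.43718822, -0.55496617,  0.35692687]), 'torque': array([0.02353546, 0.03871315, 0.01754921]), 'opening': 0.0917951839571979}
```

View pics/a_side.png

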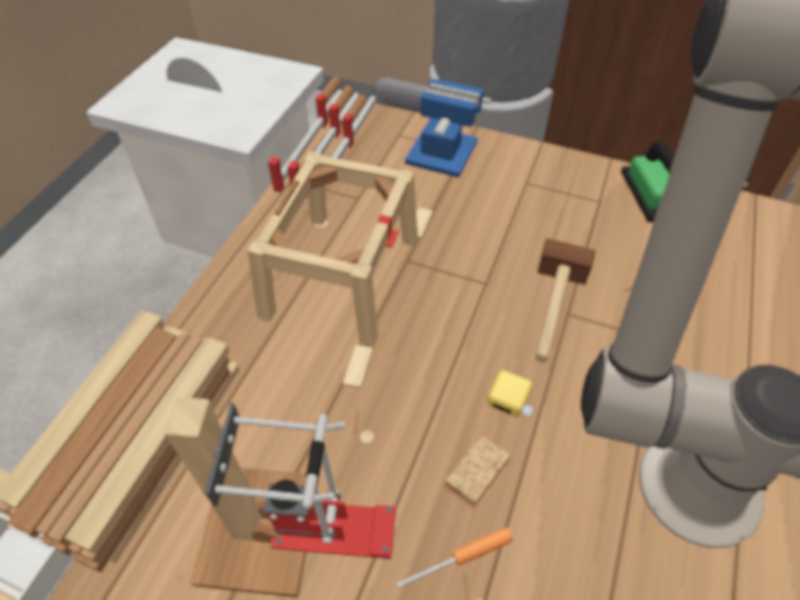

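View pics/a_top.png

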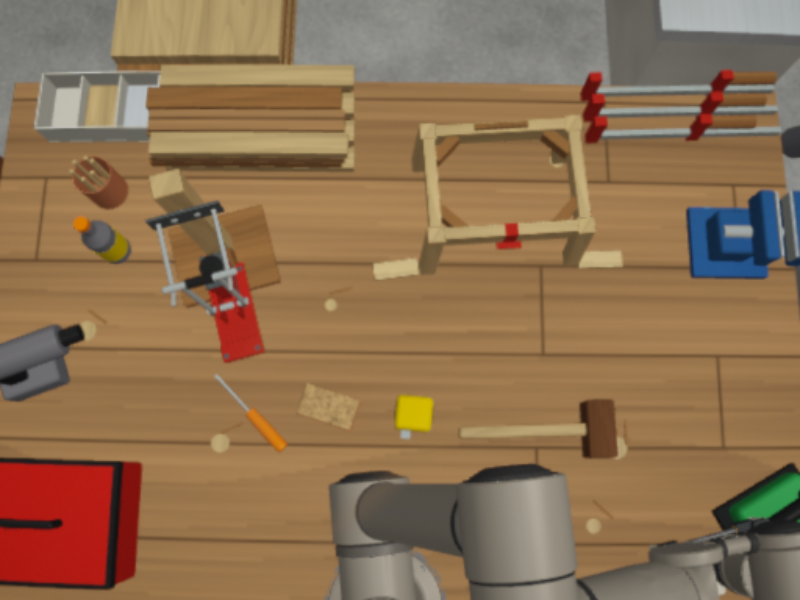

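```bash
cat > b.py <<'E'
import cv2,numpy as np
s=cv2.resize(cv2.imread("pics/a_side.png"),(512,384));t=cv2.resize(cv2.imread("pics/a_top.png"),(512,384))
def c(i,x,y,w=100,h=75):
    o=cv2.resize(i[y:y+h,x:x+w],(400,300),interpolation=cv2.INTER_CUBIC)
    for k in range(0,w,20): cv2.putText(o,str(x+k),(k*4,8),0,.3,(255,0,0));cv2.line(o,(k*4,10),(k*4,14),(255,0,0))
    for k in range(0,h,15): cv2.putText(o,str(y+k),(0,k*4+3),0,.3,(255,0,0))
    return o
cv2.imwrite("pics/b.png",np.vstack([np.hstack([c(t,90,125,133,100),c(s,130,260,133,100)]),np.hstack([c(t,265,120,120,90),c(s,200,100,133,100)])]))
E
python3 b.py
```

```text
(no output)
```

View pics/b.png

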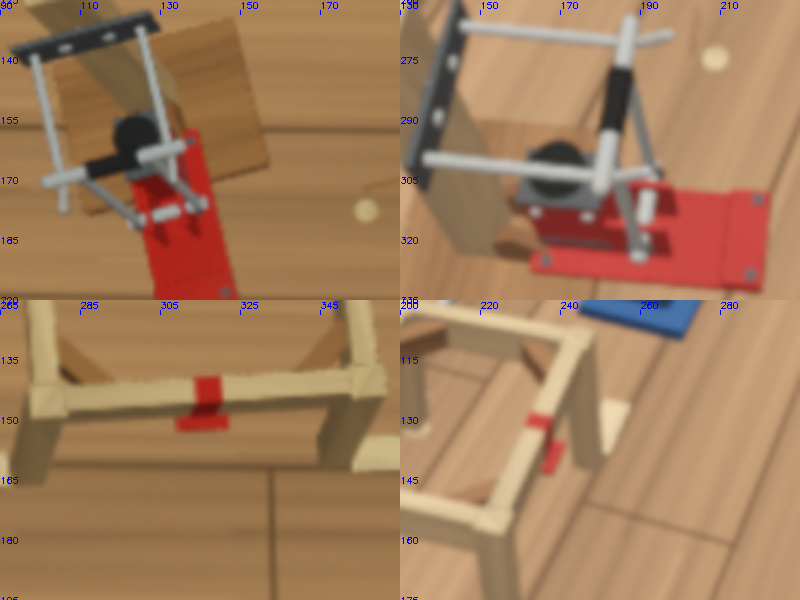

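```bash
cat > c.py <<'E'
from h import *
s,t=read_camera("side"),read_camera("top")
J=lambda x,y:(90+x/3.008,125+y/3.008); S=lambda x,y:(130+x/3.008,260+y/3.008)
F=lambda x,y:(265+x/3.333,120+y/3.333); G=lambda x,y:(200+x/3.008,100+y/3.008)
print("bar c",tri([(t,J(112,164)),(s,S(215.5,100))]), at_z(t,J(112,164),.30),at_z(s,S(215.5,100),.30))
a,b=at_z(t,J(44,182),.30),at_z(t,J(186,145),.30); print("bar ends top",a,b,np.linalg.norm(a-b),np.arctan2((a-b)[1],(a-b)[0])-np.pi/2,(a+b)/2)
a,b=at_z(s,S(229,17),.30),at_z(s,S(200,190),.30); print("bar ends side",a,b,np.linalg.norm(a-b),(a+b)/2,np.arctan2((b-a)[1],(b-a)[0])-np.pi/2)
print("saddle",tri([(t,J(137,136)),(s,S(157,167))]),at_z(t,J(137,136),.176),at_z(s,S(157,167),.176))
# base plate corners z ~.046? far end near robot
print("plate", [at_z(s,S(*q),.046).round(4) for q in [(368,193),(358,292),(131,274)]])
a,b=at_z(t,F(32,117),.2),at_z(t,F(386,94),.2); print("legs",a,b,np.linalg.norm(a-b),(a+b)/2,np.arctan2((a-b)[1],(a-b)[0])-np.pi/2)
a,b=at_z(t,F(178,130),.15),at_z(t,F(228,127),.15); print("pad front edge",a,b,(a+b)/2,np.linalg.norm(a-b))
print("tape on rail top",[at_z(t,F(*q),.2) for q in [(208,78),(208,97),(208,87)]])
for p,n in((s,"side"),(t,"top")):
  for k in["lift_point","stool_frame","packer2","jack","saddle_top"]:
    for r in nets.regions_of(p,k)[:2]:
        m=r["region"]; ys,xs=np.where(m); print(n,k,round(r["score"],2),r["pixel"],m.sum(),xs.min(),xs.max(),ys.min(),ys.max())
E
python3 c.py
```

```text
bar c [0.55828535 0.30654416 0.29730959] [0.55738346 0.30572525 0.3       ] [0.55774928 0.30755846 0.3       ]
bar ends top [0.54095509 0.36348079 0.3       ] [0.57477674 0.24292629 0.3       ] 0.12520899325176757 0.27351930472862596 [0.55786592 0.30320354 0.3       ]
bar ends side [0.57609903 0.24901871 0.3       ] [0.54010205 0.3658184  0.3       ] 0.1222209078147908 [0.55810054 0.30741856 0.3       ] 0.29895731558197913
saddle [0.61587918 0.32198726 0.16574791] [0.61380429 0.31931254 0.176     ] [0.61203258 0.32506223 0.176     ]
plate [array([0.4786, 0.2408, 0.046 ]), array([0.4558, 0.3196, 0.046 ]), array([0.6315, 0.3742, 0.046 ])]
legs [ 0.65576328 -0.0752973   0.2       ] [ 0.6802014  -0.37515864  0.2       ] 0.30085552473808647 [ 0.66798234 -0.22522797  0.2       ] 0.08131836267580872
pad front edge [ 0.66023253 -0.20413829  0.15      ] [ 0.66354952 -0.24792101  0.15      ] [ 0.66189102 -0.22602965  0.15      ] 0.04390818354630474
tape on rail top [array([ 0.69203104, -0.22402593,  0.2       ]), array([ 0.67526902, -0.22370278,  0.2       ]), array([ 0.68407926, -0.22387208, 
[... 183 characters left out ...]

side stool_frame 0.22 [325.4, 250.8] 581 312 339 238 266
side packer2 0.62 [266.9, 138.7] 108 267 275 133 151
side packer2 0.39 [208.4, 332.8] 3628 169 253 264 358
side jack 0.57 [206.5, 331.1] 3380 169 252 265 357
side saddle_top 0.51 [181.8, 311.1] 196 173 190 307 326
top lift_point 0.94 [328.3, 141.9] 5089 262 381 74 175
top lift_point 0.22 [132.5, 181.4] 425 105 156 172 201
top stool_frame 0.7 [322.9, 141.1] 4737 263 381 75 175
top packer2 0.71 [251.6, 170.2] 279 240 266 166 178
top packer2 0.63 [384.1, 167.0] 230 371 396 161 171
top jack 0.97 [145.9, 194.6] 1967 104 168 162 231
top saddle_top 0.74 [208.7, 257.4] 750 190 229 247 275
top saddle_top 0.53 [320.7, 141.6] 4719 263 380 74 175
```

```bash
cat > plan.py <<'E'
from h import *
from scipy.spatial.transform import Rotation as Ro
import json
def plan(legs,start=None):
    """legs: list of (pos, yaw, n, [pitch]); tool down"""
    o=robot.observe(); p=np.array(o["tool_pos"]); R=Ro.from_euler("xyz",o["tool_rot"])
    if start: p,R=np.array(start[0]),Ro.from_euler("xyz",[np.pi,0,start[1]])
    T=[];W=[]
    for L in legs:
        pt,Rt,n=np.array(L[0]),Ro.from_euler("xyz",[np.pi,L[3] if len(L)>3 else 0,L[1]]),L[2]
        w=(R.inv()*Rt).as_rotvec()/n; st=(pt-p)/n
        for i in range(n):
            t=np.round(R.inv().apply(st)+1e-9,4); ww=np.round(w,4)+0
            T.append(t.tolist());W.append(ww.tolist()); p=p+R.apply(t); R=R*Ro.from_rotvec(ww)
    for i in range(0,len(T),10): print(json.dumps(T[i:i+10]),"\n ",json.dumps(W[i:i+10]))
    print("end",p.round(4),R.as_euler("xyz").round(3),"max step",max(np.linalg.norm(t) for t in T))
E
python3 -c "
from plan import *
plan([((.46,-.10,.36),-.49,12),((.558,.3065,.42),.285,10)])"
```

```text
[[-0.0261, -0.035, -0.0111], [-0.0236, -0.0368, -0.0111], [-0.0211, -0.0383, -0.0111], [-0.0184, -0.0397, -0.0111], [-0.0156, -0.0408, -0.0111], [-0.0127, -0.0418, -0.0111], [-0.0098, -0.0426, -0.0111], [-0.0068, -0.0432, -0.0111], [-0.0038, -0.0435, -0.0111], [-0.0008, -0.0437, -0.0111]] 
  [[0.0, 0.0, -0.0691], [0.0, 0.0, -0.0691], [0.0, 0.0, -0.0691], [0.0, 0.0, -0.0691], [0.0, 0.0, -0.0691], [0.0, 0.0, -0.0691], [0.0, 0.0, -0.0691], [0.0, 0.0, -0.0691], [0.0, 0.0, -0.0691], [0.0, 0.0, -0.0691]]
[[0.0022, -0.0437, -0.0111], [0.0052, -0.0434, -0.0111], [-0.0105, -0.0405, -0.006], [-0.0073, -0.0412, -0.006], [-0.0041, -0.0416, -0.006], [-0.0009, -0.0418, -0.006], [0.0024, -0.0418, -0.006], [0.0056, -0.0414, -0.006], [0.0088, -0.0409, -0.006], [0.0119, -0.0401, -0.006]] 
  [[0.0, 0.0, -0.0691], [0.0, 0.0, -0.0691], [0.0, 0.0, -0.0775], [0.0, 0.0, -0.0775], [0.0, 0.0, -0.0775], [0.0, 0.0, -0.0775], [0.0, 0.0, -0.0775], [0.0, 0.0, -0.0775], [0.0, 0.0, -0.0775], [0.0, 0.0, -0.0775]]
[[0.015, -0.039, -0.006], [0.018, -0.0378, -0.006]] 
  [[0.0, 0.0, -0.0775], [0.0, 0.0, -0.0775]]
end [0.558  0.3065 0.4199] [3.141 0.    0.285] max step 0.045142662748225204
```

carry_out --translation '[[-0.026,-0.035,-0.011],[-0.024,-0.037,-0.011],[-0.021,-0.038,-0.011],[-0.018,-0.04,-0.011],[-0.016,-0.041,-0.011],[-0.013,-0.042,-0.011],[-0.01,-0.043,-0.011],[-0.007,-0.043,-0.011],[-0.004,-0.044,-0.011],[-0.001,-0.044,-0.011]]' --turn '[[0,0,-0.07],[0,0,-0.07],[0,0,-0.07],[0,0,-0.07],[0,0,-0.07],[0,0,-0.07],[0,0,-0.07],[0,0,-0.07],[0,0,-0.07],[0,0,-0.07]]' --gripper '[-1,-1,-1,-1,-1,-1,-1,-1,-1,-1]'

```text
time: 3.0
tool_pos: [0.4049, -0.1634, 0.3374]
tool_rot: [3.142, -0.001, -0.616]
contact_force: [0.7, -1.9, 0.6]
opening: 0.0919
```

carry_out --translation '[[0.002,-0.044,-0.011],[0.005,-0.043,-0.011],[-0.01,-0.04,-0.006],[-0.007,-0.041,-0.006],[-0.004,-0.042,-0.006],[-0.001,-0.042,-0.006],[0.002,-0.042,-0.006],[0.006,-0.041,-0.006],[0.009,-0.041,-0.006],[0.012,-0.04,-0.006]]' --turn '[[0,0,-0.07],[0,0,-0.07],[0,0,-0.077],[0,0,-0.077],[0,0,-0.077],[0,0,-0.077],[0,0,-0.077],[0,0,-0.077],[0,0,-0.077],[0,0,-0.077]]' --gripper '[-1,-1,-1,-1,-1,-1,-1,-1,-1,-1]'

```text
time: 4.0
tool_pos: [0.5344, 0.2309, 0.407]
tool_rot: [3.141, -0.0, 0.14]
contact_force: [0.6, -0.9, 1.0]
opening: 0.0917
```

carry_out --translation '[[0.015,-0.039,-0.006],[0.018,-0.037,-0.006],[0,0,0]]' --turn '[[0,0,-0.077],[0,0,-0.07],[0,0,0]]' --gripper '[-1,-1,-1]'

```text
time: 4.3
tool_pos: [0.5538, 0.3144, 0.4169]
tool_rot: [-3.141, 0.001, 0.291]
contact_force: [-0.4, 0.2, -0.3]
opening: 0.0919
```

```bash
python3 -c "
from plan import *
w=read_camera('wrist'); i=cv2.resize(w['img'],(800,600),interpolation=cv2.INTER_CUBIC)
c=proj(w,[.558,.3065,.3])[0]; print(c)
print(np.array(w['world_from_camera']).round(3).tolist())
for k in ['grip_bar','saddle_top','jack']:
  for q in nets.tip_of(w,k)[:2]: print(k,q, at_z(w,q['pixel'],{'grip_bar':.3,'saddle_top':.176,'jack':.04}[k]).round(4))
save(i,'w1.png'); o=robot.observe(); print(o['time'],o['tool_pos'],o['tool_rot'],o['qpos'])
"
```

```text
[252.3529802  194.65503709]
[[0.958, 0.275, 0.077, 0.533], [0.286, -0.92, -0.267, 0.388], [-0.002, 0.278, -0.961, 0.575], [0.0, 0.0, 0.0, 1.0]]
grip_bar {'pixel': [251.6, 192.4], 'score': 0.74} [0.5567 0.3083 0.3   ]
saddle_top {'pixel': [299.8, 166.5], 'score': 0.98} [0.6167 0.3233 0.176 ]
jack {'pixel': [287.9, 148.0], 'score': 0.89} [0.6157 0.3257 0.04  ]
jack {'pixel': [298.1, 163.2], 'score': 0.53} [0.6407 0.3059 0.04  ]
4.5 [0.55351844 0.30897962 0.41864578] [3.14110349e+00 3.77388848e-04 2.82870315e-01] [ 3.88536344e-01  5.27292329e-01  7.20536182e-01 -4.71051479e-04
  1.89419098e+00  1.05516338e-01]
```

View pics/w1.png

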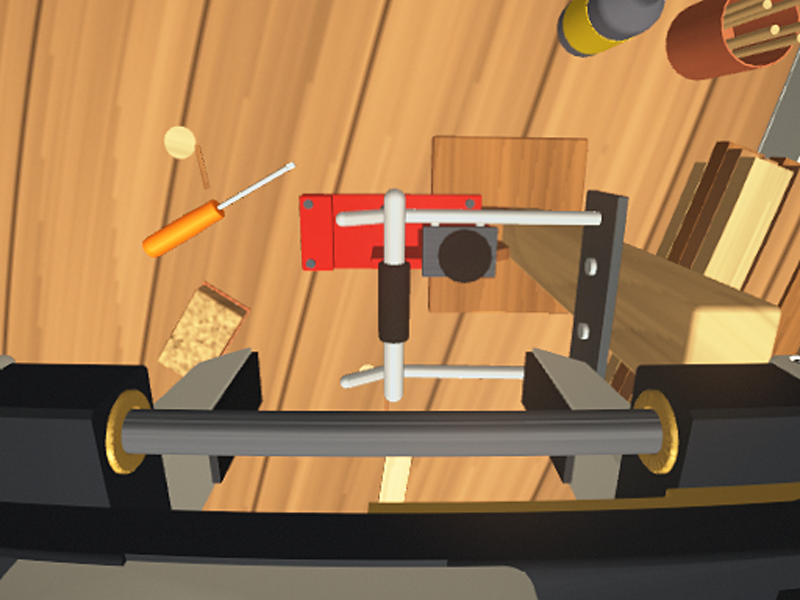

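carry_out --translation '[[0.002,0.001,0.03],[0.001,0.001,0.04],[0,0,0.04],[0,0,0.028],[0,0,0],[0,0,0],[0,0,0],[0,0,0],[0,0,0],[0,0,0]]' --turn '[[0,0,-0.007],[0,0,0],[0,0,0],[0,0,0],[0,0,0],[0,0,0],[0,0,0],[0,0,0],[0,0,0],[0,0,0]]' --gripper '[-1,-1,-1,-1,-1,1,1,1,1,1]' --squeeze 40

```text
time: 5.5
tool_pos: [0.5572, 0.3088, 0.2814]
tool_rot: [-3.142, -0.001, 0.291]
contact_force: [0.1, -0.3, 0.5]
opening: 0.0562
```

carry_out --translation '[[0,0,0],[0,0,0],[0,0,0]]' --turn '[[0,0,0],[0,0,0],[0,0,0]]' --gripper '[1,1,1]'

```text
time: 5.8
tool_pos: [0.557, 0.3087, 0.2806]
tool_rot: [3.141, 0.0, 0.291]
contact_force: [-0.2, -0.2, 0.6]
opening: 0.0323
```

carry_out --translation '[[0,0,0],[0,0,0],[0,0,0],[0,0,0]]' --turn '[[0,0,0],[0,0,0],[0,0,0],[0,0,0]]' --gripper '[1,1,1,1]'

```text
time: 6.2
tool_pos: [0.5573, 0.3088, 0.2806]
tool_rot: [3.142, -0.0, 0.291]
contact_force: [1.6, 0.1, -0.4]
opening: 0.0168
```

carry_out --translation '[[0,0,-0.005],[0,0,-0.01],[0,0,-0.01],[0,0,-0.01],[0,0,0],[0,0,0]]' --turn '[[0,0,0],[0,0,0],[0,0,0],[0,0,0],[0,0,0],[0,0,0]]' --gripper '[1,1,1,1,1,1]'

```text
time: 6.8
tool_pos: [0.5571, 0.3087, 0.3159]
tool_rot: [-3.142, -0.001, 0.291]
contact_force: [-0.4, -0.7, -9.2]
opening: 0.017
```

```bash
cat > plan.py <<'E'
from h import *
from scipy.spatial.transform import Rotation as Ro
import json
def plan(legs,start=None,ramp=3):
    """legs: list of (pos, yaw, n); tool down; trapezoid speed"""
    o=robot.observe(); p=np.array(o["tool_pos"]); R=Ro.from_euler("xyz",o["tool_rot"])
    if start: p,R=np.array(start[0]),Ro.from_euler("xyz",[np.pi,0,start[1]])
    T=[];W=[]
    for L in legs:
        pt,Rt,n=np.array(L[0]),Ro.from_euler("xyz",[np.pi,0,L[1]]),L[2]
        f=np.minimum(1,np.minimum(np.arange(1,n+1),np.arange(n,0,-1))/(ramp+1)); f=f/f.sum()
        w=(R.inv()*Rt).as_rotvec(); st=pt-p
        for i in range(n):
            t=np.round(R.inv().apply(st*f[i]),3)+0; ww=np.round(w*f[i],3)+0
            T.append(t.tolist());W.append(ww.tolist()); p=p+R.apply(t); R=R*Ro.from_rotvec(ww)
    for i in range(0,len(T),10): print(json.dumps(T[i:i+10]),"\n ",json.dumps(W[i:i+10]))
    print("end",p.round(4),R.as_euler("xyz").round(3),"max step",max(np.linalg.norm(t) for t in T))
E
python3 -c "
from plan import *
plan([((.461,.280,.316),.291,7),((.476,-.242,.316),.08,20)],start=((.5571,.3087,.316),.291))"
```

```text
[[-0.006, 0.0, 0.0], [-0.013, 0.0, 0.0], [-0.019, 0.0, 0.0], [-0.025, 0.0, 0.0], [-0.019, 0.0, 0.0], [-0.013, 0.0, 0.0], [-0.006, 0.0, 0.0], [-0.002, 0.007, 0.0], [-0.004, 0.015, 0.0], [-0.006, 0.022, 0.0]] 
  [[0.0, 0.0, 0.0], [0.0, 0.0, 0.0], [0.0, 0.0, 0.0], [0.0, 0.0, 0.0], [0.0, 0.0, 0.0], [0.0, 0.0, 0.0], [0.0, 0.0, 0.0], [0.0, 0.0, 0.003], [0.0, 0.0, 0.006], [0.0, 0.0, 0.009]]
[[-0.007, 0.03, 0.0], [-0.007, 0.03, 0.0], [-0.007, 0.03, 0.0], [-0.006, 0.03, 0.0], [-0.006, 0.03, 0.0], [-0.006, 0.03, 0.0], [-0.005, 0.03, 0.0], [-0.005, 0.03, 0.0], [-0.004, 0.03, 0.0], [-0.004, 0.03, 0.0]] 
  [[0.0, 0.0, 0.012], [0.0, 0.0, 0.012], [0.0, 0.0, 0.012], [0.0, 0.0, 0.012], [0.0, 0.0, 0.012], [0.0, 0.0, 0.012], [0.0, 0.0, 0.012], [0.0, 0.0, 0.012], [0.0, 0.0, 0.012], [0.0, 0.0, 0.012]]
[[-0.004, 0.03, 0.0], [-0.003, 0.031, 0.0], [-0.003, 0.031, 0.0], [-0.003, 0.031, 0.0], [-0.002, 0.023, 0.0], [-0.001, 0.015, 0.0], [0.0, 0.008, 0.0]] 
  [[0.0, 0.0, 0.012], [0.0, 0.0, 0.012], [0.0, 0.0, 0.012], [0.0, 0.0, 0.012], [0.0, 0.0, 0.009], [0.0, 0.0, 0.006], [0.0, 0.0, 0.003]]
end [ 0.4761 -0.241   0.316 ] [3.142 0.    0.087] max step 0.03114482300479487
```

carry_out --translation '[[-0.006,0,0],[-0.013,0,0],[-0.019,0,0],[-0.025,0,0],[-0.019,0,0],[-0.013,0,0],[-0.006,0,0],[-0.002,0.007,0],[-0.004,0.015,0],[-0.006,0.022,0]]' --turn '[[0,0,0],[0,0,0],[0,0,0],[0,0,0],[0,0,0],[0,0,0],[0,0,0],[0,0,0.003],[0,0,0.006],[0,0,0.009]]' --gripper '[1,1,1,1,1,1,1,1,1,1]'

```text
time: 7.8
tool_pos: [0.4617, 0.2335, 0.3154]
tool_rot: [-3.141, -0.0, 0.273]
contact_force: [0.7, 0.3, -8.9]
opening: 0.0167
```

carry_out --translation '[[-0.007,0.03,0],[-0.007,0.03,0],[-0.007,0.03,0],[-0.006,0.03,0],[-0.006,0.03,0],[-0.006,0.03,0],[-0.005,0.03,0],[-0.005,0.03,0],[-0.004,0.03,0],[-0.004,0.03,0]]' --turn '[[0,0,0.012],[0,0,0.012],[0,0,0.012],[0,0,0.012],[0,0,0.012],[0,0,0.012],[0,0,0.012],[0,0,0.012],[0,0,0.012],[0,0,0.012]]' --gripper '[1,1,1,1,1,1,1,1,1,1]'

```text
time: 8.8
tool_pos: [0.4705, -0.0739, 0.3157]
tool_rot: [3.141, -0.0, 0.151]
contact_force: [-0.4, 0.5, -9.5]
opening: 0.0167
```

carry_out --translation '[[-0.004,0.03,0],[-0.003,0.031,0],[-0.003,0.031,0],[-0.003,0.031,0],[-0.002,0.023,0],[-0.001,0.015,0],[0,0.008,0],[0,0,0],[0,0,0]]' --turn '[[0,0,0.012],[0,0,0.012],[0,0,0.012],[0,0,0.012],[0,0,0.012],[0,0,0.009],[0,0,0.006],[0,0,0],[0,0,0]]' --gripper '[1,1,1,1,1,1,1,1,1]'

```text
time: 9.7
tool_pos: [0.4758, -0.2401, 0.3156]
tool_rot: [-3.14, 0.0, 0.079]
contact_force: [-0.3, 0.1, -9.6]
opening: 0.0171
```

```bash
cat > m.py <<'E'
import sys
from plan import *
s,t,w=read_camera("side"),read_camera("top"),read_camera("wrist"); n=sys.argv[1]
K=["lift_point","saddle_top","grip_bar","jack","front_foot_left","front_foot_right"]
for k in K:
    o=[]
    for p,c in((s,"s"),(t,"t"),(w,"w")):
        r=nets.tip_of(p,k)
        if r and r[0]["score"]>.5:
            o.append((p,r[0]["pixel"])); z={"lift_point":.15}.get(k)
            print(k,c,np.round(r[0]["pixel"],1).tolist(),round(r[0]["score"],2),at_z(p,r[0]["pixel"],z).round(4) if z else "")
    if len(o)>1: print("   tri",tri(o).round(4))
a=cv2.resize(s["img"][90:270,190:430],(400,300),interpolation=cv2.INTER_CUBIC)
b=cv2.resize(t["img"][120:255,240:420],(400,300),interpolation=cv2.INTER_CUBIC)
c=cv2.resize(w["img"],(400,300))
d=cv2.resize(s["img"][170:245,200:300],(400,300),interpolation=cv2.INTER_CUBIC)
save(np.vstack([np.hstack([a,b]),np.hstack([c,d])]),n)
o=robot.observe(); print(o["time"],o["tool_pos"].round(4),o["tool_rot"].round(3),o["contact_force"].round(1),o["opening"])
E
python3 m.py d1.png
```

```text
lift_point s [246.3, 150.5] 0.56 [ 0.6843 -0.2265  0.15  ]
lift_point t [328.8, 152.1] 0.86 [ 0.6815 -0.2348  0.15  ]
lift_point w [442.3, 169.9] 0.59 [ 0.6796 -0.2202  0.15  ]
   tri [ 0.6835 -0.2283  0.1467]
saddle_top w [317.9, 190.1] 0.61 
grip_bar s [318.9, 115.9] 0.62 
grip_bar t [339.3, 210.5] 0.52 
grip_bar w [248.2, 258.9] 0.88 
   tri [ 0.4756 -0.2285  0.3516]
jack s [293.7, 179.6] 0.62 
jack t [326.7, 206.0] 0.65 
jack w [296.2, 156.3] 0.66 
   tri [ 0.5322 -0.2348  0.0708]
front_foot_left s [235.2, 217.2] 0.92 
front_foot_left t [276.0, 169.3] 0.69 
front_foot_left w [391.1, 43.7] 0.75 
   tri [ 6.638e-01 -7.910e-02  1.000e-04]
front_foot_right s [262.8, 156.8] 0.64 
front_foot_right t [362.0, 162.9] 0.72 
front_foot_right w [371.0, 236.6] 0.75 
   tri [ 0.6874 -0.3679 -0.01  ]
10.75 [ 0.4759 -0.241   0.3157] [-3.141  0.     0.078] [ 0.4  1.1 -9. ] 0.016852062136535912
```

View pics/d1.png

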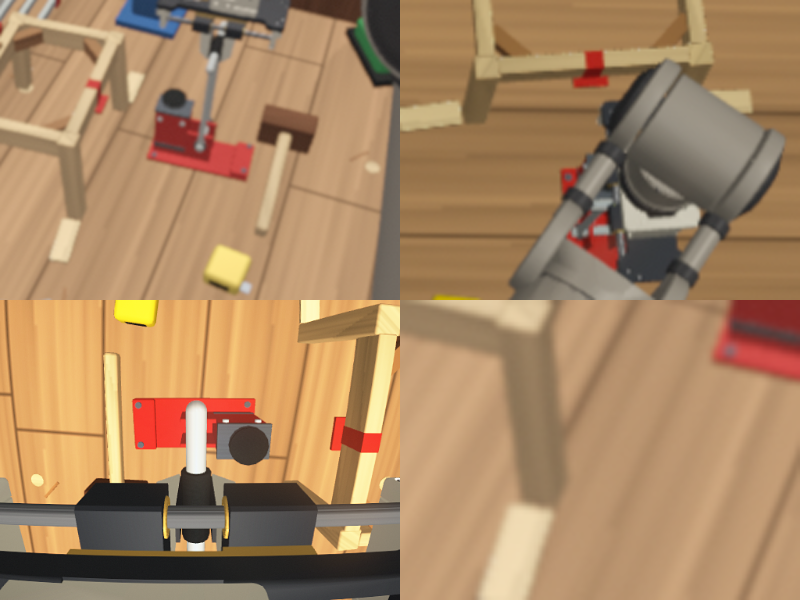

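carry_out --translation '[[0,0,0.008],[0,0,0.016],[0,0,0.021],[0,0,0.016],[0,0,0.008],[0,0,0],[0,0,0]]' --turn '[[0,0,0],[0,0,0],[0,0,0],[0,0,0],[0,0,0],[0,0,0],[0,0,0]]' --gripper '[1,1,1,1,1,1,1]'

```text
time: 11.45
tool_pos: [0.4762, -0.2412, 0.2473]
tool_rot: [3.141, -0.001, 0.078]
contact_force: [-0.4, 0.1, -8.0]
opening: 0.0173
```

carry_out --translation '[[0.005,0,0],[0.01,0,0],[0.015,0,0],[0.015,0,0],[0.015,0,0],[0.015,0,0],[0.015,0,0],[0.01,0,0],[0.005,0,0],[0,0,0]]' --turn '[[0,0,0],[0,0,0],[0,0,0],[0,0,0],[0,0,0],[0,0,0],[0,0,0],[0,0,0],[0,0,0],[0,0,0]]' --gripper '[1,1,1,1,1,1,1,1,1,1]'

```text
time: 12.45
tool_pos: [0.5812, -0.2327, 0.2465]
tool_rot: [3.142, 0.0, 0.079]
contact_force: [-0.0, -0.5, -9.4]
opening: 0.0163
```

```bash
python3 m.py e1.png; python3 -c "
from h import *
w=read_camera('wrist')
save(cv2.resize(w['img'],(800,600)),'e2.png')
for q in nets.tip_of(w,'saddle_top')[:2]: print(q,at_z(w,q['pixel'],.142))
for q in nets.tip_of(w,'lift_point')[:2]: print(q,at_z(w,q['pixel'],.15))
print(proj(w,[[.6855,-.225,.15],[.6607,-.227,.142]])*800/512)
"
```

```text
lift_point s [242.5, 151.9] 0.95 [ 0.6929 -0.2166  0.15  ]
lift_point t [326.8, 152.1] 0.91 [ 0.6815 -0.229   0.15  ]
lift_point w [370.2, 186.0] 0.74 [ 0.6794 -0.2202  0.15  ]
   tri [ 0.6903 -0.228   0.1345]
saddle_top s [160.5, 335.5] 0.66 
saddle_top w [317.5, 188.2] 0.96 
   tri [0.0569 0.5819 2.1496]
grip_bar s [279.2, 129.2] 0.96 
grip_bar t [331.6, 176.8] 0.53 
grip_bar w [250.0, 261.3] 0.64 
   tri [ 0.5793 -0.224   0.2759]
jack s [260.0, 184.9] 0.81 
jack w [295.3, 161.0] 0.6 
   tri [ 0.6388 -0.2325 -0.0024]
front_foot_left s [234.7, 218.8] 0.65 
front_foot_left t [276.8, 168.3] 0.97 
front_foot_left w [329.0, 29.6] 0.75 
   tri [ 0.6656 -0.0785 -0.0044]
front_foot_right s [261.1, 156.0] 0.95 
13.5 [ 0.5806 -0.2328  0.2467] [ 3.141 -0.     0.078] [ 0.8 -0.  -9.5] 0.016732341872215385
{'pixel': [317.2, 190.6], 'score': 0.91} [ 0.63790592 -0.22991074  0.142     ]
{'pixel': [370.1, 186.1], 'score': 0.77} [ 0.67997421 -0.22035096  0.15      ]
[[586.66608643 299.83076203]
 [537.0477662  295.81320357]]
```

View pics/e2.png

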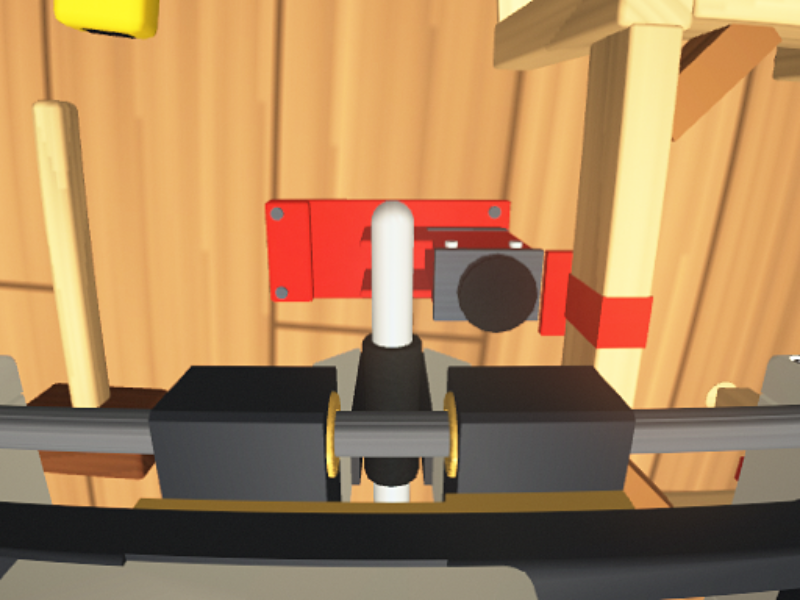

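```bash
python3 -c "
from h import *
w=read_camera('wrist'); k=.64
S=at_z(w,(497*k,293*k),.142)
for z in(.156,.15):
  a,b=at_z(w,(546*k,251*k),z),at_z(w,(541*k,334*k),z); m=(a+b)/2; d=(a-b)[:2]; yaw=np.arctan2(d[1],d[0])-np.pi/2
  L=m[:2]+.023*np.array([np.cos(.08),np.sin(.08)]); e=L-S[:2]; c,s=np.cos(.078),np.sin(.078)
  print(z,np.linalg.norm(d),yaw,S,L,'fwd',e@[c,s],'left',e@[-s,c])
"
```

```text
0.156 0.045055386016424594 0.10362857943486792 [ 0.63828593 -0.22710257  0.142     ] [ 0.68226015 -0.21988427] fwd 0.04440296929345104 left 0.0037698410579123116
0.15 0.046143442537905206 0.1036285794348657 [ 0.63828593 -0.22710257  0.142     ] [ 0.68429748 -0.22145563] fwd 0.046311665214420115 left 0.002044508083297124
```

carry_out --translation '[[0.005,-0.001,0],[0.01,-0.001,0],[0.01,-0.001,0],[0.01,0,0],[0.007,0,0],[0.003,0,0],[0,0,0],[0,0,0.003],[0,0,0.003],[0,0,0]]' --turn '[[0,0,0],[0,0,0],[0,0,0],[0,0,0],[0,0,0],[0,0,0],[0,0,0],[0,0,0],[0,0,0],[0,0,0]]' --gripper '[1,1,1,1,1,1,1,1,1,1]'

```text
time: 14.7
tool_pos: [0.6248, -0.2265, 0.2417]
tool_rot: [3.141, -0.0, 0.078]
contact_force: [-1.6, -0.4, -4.4]
opening: 0.0169
```

carry_out --translation '[[0,0,0.001],[0,0,0],[0,0,0]]' --turn '[[0,0,0],[0,0,0],[0,0,0]]' --gripper '[1,1,1]'

```text
time: 15.0
tool_pos: [0.6252, -0.2265, 0.2413]
tool_rot: [3.14, -0.001, 0.078]
contact_force: [-5.9, 2.4, 5.0]
opening: 0.017
```

carry_out --translation '[[0,0,0],[0,0,0],[0,0,0]]' --turn '[[0,0,0],[0,0,0],[0,0,0]]' --gripper '[1,1,1]' --squeeze 8

```text
time: 15.3
tool_pos: [0.6254, -0.2265, 0.2411]
tool_rot: [3.14, -0.002, 0.078]
contact_force: [-5.0, 0.9, 6.5]
opening: 0.0178
```

```bash
cat > v.py <<'E'
import sys
from h import *
s,w=read_camera("side"),read_camera("wrist")
a=cv2.resize(s["img"][85:235,190:340],(600,600),interpolation=cv2.INTER_CUBIC)
b=cv2.resize(w["img"][80:280,340:407],(200,600),interpolation=cv2.INTER_CUBIC)
c=cv2.resize(w["img"],(400,300)); 
save(np.hstack([cv2.resize(a,(400,400)),np.vstack([c,np.zeros((100,400,3),np.uint8)])]),sys.argv[1])
for k,z in(("saddle_top",.136),("lift_point",.15)):
  for p in(w,s):
    for q in nets.tip_of(p,k)[:1]: print(k,q["score"],at_z(p,q["pixel"],z))
  for q in nets.regions_of(w,k)[:1]: print(q["pixel"],q["score"])
o=robot.observe(); print(o["time"],o["tool_pos"].round(4),o["tool_rot"].round(3),o["contact_force"].round(1),o["opening"])
E
python3 v.py f1.png
```

```text
saddle_top 0.37 [ 0.68218069 -0.21010214  0.136     ]
[291.9, 187.6] 0.48
lift_point 0.94 [ 0.68095495 -0.22066565  0.15      ]
lift_point 0.84 [ 0.68571391 -0.21294772  0.15      ]
[347.8, 55.4] 0.83
15.7 [ 0.6254 -0.2265  0.2411] [ 3.14e+00 -2.00e-03  7.80e-02] [-4.8  1.2  5.7] 0.01772158250237067
```

View pics/f1.png

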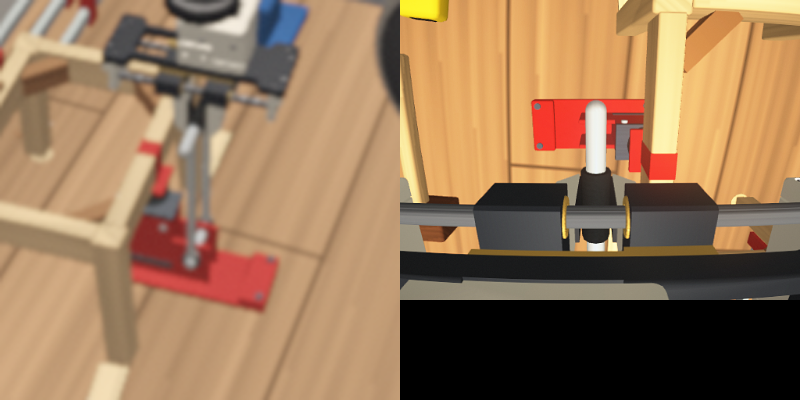

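carry_out --translation '[[-0.01,0,0],[-0.01,0,0.001],[-0.02,0,0.003],[-0.019,0,0.005],[-0.019,0,0.007],[-0.018,0,0.009],[-0.017,0,0.01],[-0.016,0,0.012],[-0.015,0,0.014],[-0.003,0,0.003]]' --turn '[[0,0,0],[0,0,0],[0,0,0],[0,0,0],[0,0,0],[0,0,0],[0,0,0],[0,0,0],[0,0,0],[0,0,0]]' --gripper '[1,1,1,1,1,1,1,1,1,1]'

```text
time: 16.7
tool_pos: [0.4781, -0.2379, 0.1752]
tool_rot: [3.142, -0.0, 0.077]
contact_force: [1.6, 1.9, 2.5]
opening: 0.0176
```

carry_out --translation '[[-0.003,0,0.004],[0,0,0],[0,0,0]]' --turn '[[0,0,0],[0,0,0],[0,0,0]]' --gripper '[1,1,1]'

```text
time: 17.0
tool_pos: [0.476, -0.2381, 0.1726]
tool_rot: [3.141, -0.0, 0.078]
contact_force: [-4.8, 1.9, 5.6]
opening: 0.018
```

carry_out --translation '[[0.006,0,-0.007],[0.015,0,-0.014],[0.016,0,-0.012],[0.017,0,-0.01],[0.018,0,-0.009],[0.019,0,-0.007],[0.019,0,-0.005],[0.02,0,-0.003],[0.01,0,-0.001],[0.009,0,0]]' --turn '[[0,0,0],[0,0,0],[0,0,0],[0,0,0],[0,0,0],[0,0,0],[0,0,0],[0,0,0],[0,0,0],[0,0,0]]' --gripper '[1,1,1,1,1,1,1,1,1,1]'

```text
time: 18.0
tool_pos: [0.6254, -0.2263, 0.2406]
tool_rot: [3.141, -0.0, 0.079]
contact_force: [-7.9, 0.6, 10.5]
opening: 0.0179
```

carry_out --translation '[[0.001,0,0],[0,0,0],[0,0,0]]' --turn '[[0,0,0],[0,0,0],[0,0,0]]' --gripper '[1,1,1]'

```text
time: 18.3
tool_pos: [0.6253, -0.2264, 0.2406]
tool_rot: [3.141, -0.0, 0.078]
contact_force: [-4.5, 0.5, 5.7]
opening: 0.0175
```

```bash
python3 v.py g1.png
```

```text
saddle_top 0.53 [0.36408885 0.30872653 0.136     ]
[270.7, 313.1] 0.71
lift_point 0.7 [ 0.68085918 -0.2203827   0.15      ]
lift_point 0.68 [0.61650878 0.074023   0.15      ]
[347.0, 52.9] 0.62
18.7 [ 0.6251 -0.2265  0.2406] [ 3.141 -0.     0.078] [-5.1  0.1  5.5] 0.017774692917427365
```

View pics/g1.png

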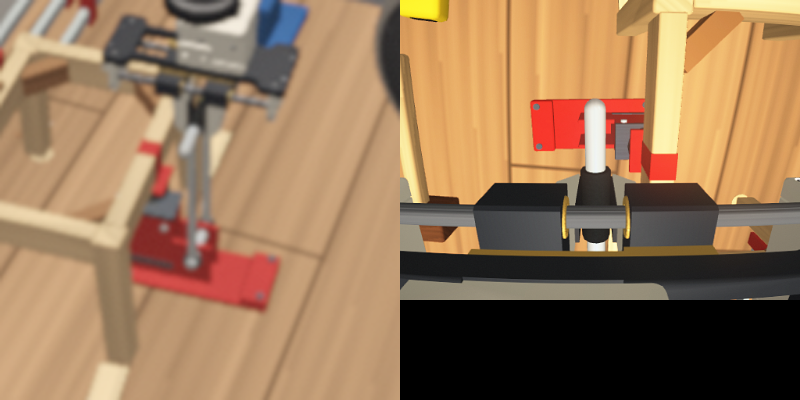

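carry_out --translation '[[-0.01,0,0],[-0.01,0,0.001],[-0.02,0,0.003],[-0.019,0,0.005],[-0.019,0,0.007],[-0.018,0,0.009],[-0.017,0,0.01],[-0.016,0,0.012],[-0.015,0,0.014],[-0.003,0,0.003]]' --turn '[[0,0,0],[0,0,0],[0,0,0],[0,0,0],[0,0,0],[0,0,0],[0,0,0],[0,0,0],[0,0,0],[0,0,0]]' --gripper '[1,1,1,1,1,1,1,1,1,1]'

```text
time: 19.7
tool_pos: [0.478, -0.2382, 0.1752]
tool_rot: [3.141, -0.0, 0.077]
contact_force: [-0.4, 1.9, 3.5]
opening: 0.0177
```

carry_out --translation '[[-0.003,0,0.004],[0,0,0],[0,0,0]]' --turn '[[0,0,0],[0,0,0],[0,0,0]]' --gripper '[1,1,1]'

```text
time: 20.0
tool_pos: [0.4759, -0.2384, 0.1727]
tool_rot: [3.141, 0.0, 0.078]
contact_force: [-4.6, -0.3, 6.8]
opening: 0.0178
```

```bash
python3 v.py h1.png
```

```text
saddle_top 0.41 [ 0.69454035 -0.25088635  0.136     ]
[407.5, 317.4] 0.7
lift_point 0.72 [ 0.68021177 -0.23703711  0.15      ]
[454.2, 30.1] 0.67
20.4 [ 0.476  -0.2384  0.1728] [ 3.141 -0.     0.078] [-5.1 -0.1  7.5] 0.017531213156574663
```

View pics/h1.png

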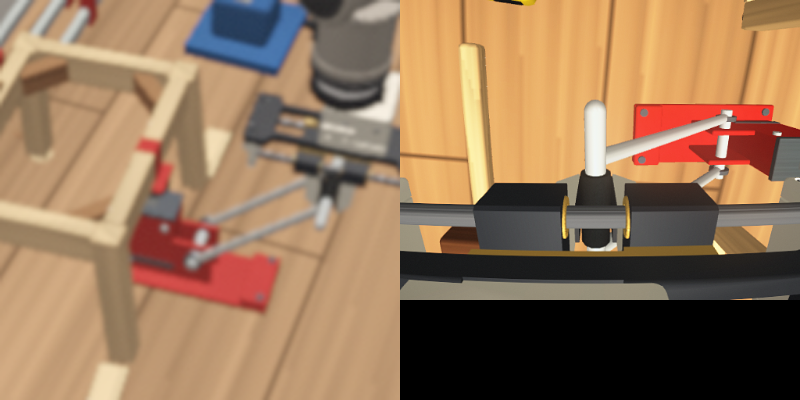

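Handle is fully down and the jack stays flat. I'll return it, then make the third stroke and hold.

carry_out --translation '[[0.006,0,-0.007],[0.015,0,-0.014],[0.016,0,-0.012],[0.017,0,-0.01],[0.018,0,-0.009],[0.019,0,-0.007],[0.019,0,-0.005],[0.02,0,-0.003],[0.01,0,-0.001],[0.009,0,0]]' --turn '[[0,0,0],[0,0,0],[0,0,0],[0,0,0],[0,0,0],[0,0,0],[0,0,0],[0,0,0],[0,0,0],[0,0,0]]' --gripper '[1,1,1,1,1,1,1,1,1,1]'

```text
time: 21.4
tool_pos: [0.6247, -0.226, 0.2402]
tool_rot: [3.142, 0.002, 0.079]
contact_force: [-10.5, 0.9, 11.5]
opening: 0.0176
```

carry_out --translation '[[0.001,0,0],[0,0,0],[0,0,0]]' --turn '[[0,0,0],[0,0,0],[0,0,0]]' --gripper '[1,1,1]'

```text
time: 21.7
tool_pos: [0.6248, -0.2261, 0.2405]
tool_rot: [-3.141, 0.002, 0.078]
contact_force: [-6.3, 0.2, 4.9]
opening: 0.0174
```

carry_out --translation '[[-0.01,0,0],[-0.01,0,0.001],[-0.02,0,0.003],[-0.019,0,0.005],[-0.019,0,0.007],[-0.018,0,0.009],[-0.017,0,0.01],[-0.016,0,0.012],[-0.015,0,0.014],[-0.003,0,0.003]]' --turn '[[0,0,0],[0,0,0],[0,0,0],[0,0,0],[0,0,0],[0,0,0],[0,0,0],[0,0,0],[0,0,0],[0,0,0]]' --gripper '[1,1,1,1,1,1,1,1,1,1]'

```text
time: 22.7
tool_pos: [0.4779, -0.2379, 0.1755]
tool_rot: [-3.141, 0.001, 0.077]
contact_force: [-1.7, 1.0, 5.2]
opening: 0.0173
```

carry_out --translation '[[-0.003,0,0.004],[0,0,0],[0,0,0],[0,0,0],[0,0,0]]' --turn '[[0,0,0],[0,0,0],[0,0,0],[0,0,0],[0,0,0]]' --gripper '[1,1,1,1,1]'

```text
time: 23.2
tool_pos: [0.4758, -0.238, 0.173]
tool_rot: [3.141, 0.001, 0.078]
contact_force: [-7.0, 1.2, 8.9]
opening: 0.0176
```

```bash
python3 v.py i1.png; python3 -c "
from h import *
s,t=read_camera('side'),read_camera('top')
for k in['front_foot_left','front_foot_right','lift_point']:
  o=[(p,nets.tip_of(p,k)) for p in(s,t)]; print(k,[(q[0]['pixel'],q[0]['score']) for p,q in o if q], tri([(p,q[0]['pixel']) for p,q in o]) if all(q for p,q in o) else '')
a=cv2.imread('pics/a_side.png'); b=cv2.resize(s['img'][:,:,::-1],(800,600))
c=lambda i:cv2.resize(i[120:360,230:450],(400,436),interpolation=cv2.INTER_CUBIC)
cv2.imwrite('pics/i2.png',np.hstack([c(a),c(b)]))
"
```

```text
saddle_top 0.51 [ 0.68722652 -0.24800974  0.136     ]
lift_point 0.76 [ 0.68761848 -0.22240398  0.15      ]
[452.8, 29.2] 0.94
23.6 [ 0.4758 -0.238   0.173 ] [3.141e+00 1.000e-03 7.800e-02] [-7.3  0.4  8.9] 0.01758606156824954
front_foot_left [([238.5, 216.0], 0.85), ([275.5, 175.3], 0.74)] [ 0.65091071 -0.0840192   0.001945  ]
front_foot_right [([266.7, 155.6], 0.71), ([362.6, 170.7], 0.96)] [ 0.66487788 -0.36434232  0.00314847]
lift_point [([244.1, 152.0], 0.58), ([324.2, 152.5], 0.84)] [ 0.68565904 -0.22162614  0.1454906 ]
```

View pics/i2.png

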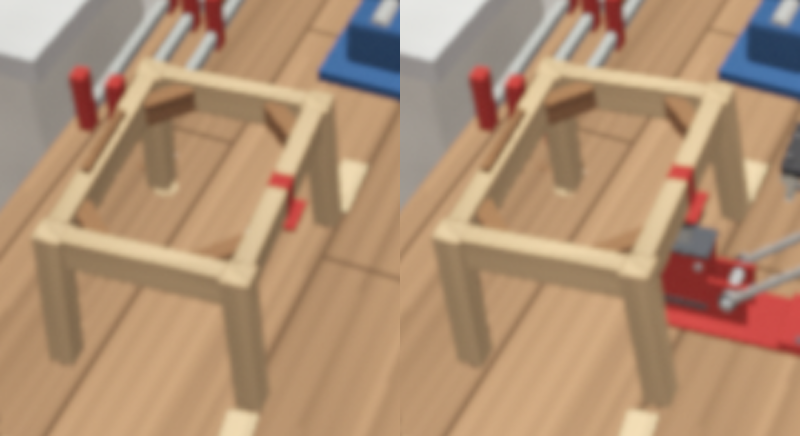

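```bash
cat > fit.py <<'E'
from h import *
from scipy.optimize import least_squares
s,t=read_camera("side"),read_camera("top"); c,si=np.cos(.08),np.sin(.08)
O=np.array([.685+.1*c,-.224+.1*si,0]); R=np.array([[c,-si,0],[si,c,0],[0,0,1]])
D=[]
for p,n,b in((s,"side",(150,95,120,130)),(t,"top",(260,70,125,110))):
    a=cv2.cvtColor(cv2.imread(f"pics/a_{n}.png"),cv2.COLOR_BGR2GRAY)
    g=cv2.cvtColor(cv2.resize(p["img"][:,:,::-1],(800,600)),cv2.COLOR_BGR2GRAY)
    m=np.zeros_like(a); k=1.5625; x,y,w,h=[int(v*k) for v in b]; m[y:y+h,x:x+w]=255
    q=cv2.goodFeaturesToTrack(a,80,.03,5,mask=m)
    f,st,_=cv2.calcOpticalFlowPyrLK(a,g,q,None,winSize=(17,17)); r,st2,_=cv2.calcOpticalFlowPyrLK(g,a,f,None,winSize=(17,17))
    for q0,f0,r0 in zip(q[:,0],f[:,0],r[:,0]):
        if np.linalg.norm(q0-r0)>.5: continue
        X=R.T@(at_z(p,((q0+.5)/k-.5),.2)-O)
        rim=(abs(abs(X[0])-.105)<.025 and abs(X[1])<.17) or (abs(abs(X[1])-.14)<.03 and abs(X[0])<.13)
        if rim and np.linalg.norm(f0-q0)<15: D.append((p,X,(f0-q0)/k,n))
print(len(D),[d[3] for d in D].count("top"))
def mv(X,v):
    th,d,e=v; P=np.array([.12,0,0]); Y=X-P; co,sn=np.cos(th),np.sin(th)
    return P+np.array([co*Y[0]+sn*Y[2]+d,Y[1]+e,-sn*Y[0]+co*Y[2]])
def res(v): return np.concatenate([proj(p,O+R@mv(X,v))[0]-proj(p,O+R@X)[0]-u for p,X,u,n in D])
o=least_squares(res,[.03,0,0],loss="soft_l1",f_scale=.4); print("tilt,shift x,y",o.x.round(4),"med resid px",np.median(abs(res(o.x))).round(2))
J=np.linalg.inv(o.jac.T@o.jac); print("sd",np.sqrt(np.diag(J))*.4)
for X in([-.112,.148,0],[0,0,0],[-.1,0,.15]): print(X,(mv(np.array(X),o.x)-X).round(4))
E
python3 fit.py
```

```text
92 54
tilt,shift x,y [ 0.0526 -0.0111 -0.0002] med resid px 0.12
sd [0.00246332 0.00061196 0.00016973]
[-0.112, 0.148, 0] [-0.0108 -0.0002  0.0122]
[0, 0, 0] [-0.0109 -0.0002  0.0063]
[-0.1, 0, 0.15] [-0.0029 -0.0002  0.0114]
```

```bash
python3 -c "
from cell import robot
o=robot.observe();print(o['time'],o['tool_pos'],o['contact_force'],o['opening']);robot.hand_in()"
```

```text
24.1 [ 0.47576234 -0.23804959  0.17299741] [-6.54708061  0.89498096  7.4696345 ] 0.017518280438097424
the job is handed in; nothing more can be done
```

I lifted the jack off its hook, stood it under the lift pad and pumped three strokes. On the third I kept the handle pressed fully down and handed in at 24.1 s of the 67 s allowed. The hand-in reports no verdict.

**Last checks (passed):**
- **Frame lift:** fitting the frame's movement in the side and top images gave a tilt of 0.053 rad. That puts the front feet about 12 mm up and the frame's middle about 6 mm up.
- **Frame shift:** its middle is about 11 mm nearer the robot than at the start, within the 40 mm limit. This is probably the rubber saddle holding the pad while the rear feet slid.
- **Handle:** the tool position matches the handle at about 0.85 rad, with the fingers still closed on the sleeve. The tool reads about 10 N of outside force.

**What disagreed or was not seen directly:**
- **Saddle position:** the rail hid the saddle once it was under the pad, so its centring is worked out from the tool pose and an earlier wrist picture. The estimates of the lift point agreed to within about 8 mm, and I expect the saddle to be within about 5 mm of it.
- **Foot height from the networks:** their triangulated positions put the front feet only 2–3 mm up. Those same readings were 4–10 mm too low before lifting, so I relied on the image fit instead.
- **Bystanders:** I did not measure the packers, mallet or other items at the end. I saw no sign of contact on the way, and the packers looked in place in the last picture.

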